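Find the service-box lid that rocks and flip it open

ROBOT

A 6-joint arm with a two-finger parallel gripper is mounted at the origin on the work surface. World frame = base frame: x ahead of the robot, y to its left, z up, the work surface at z = 0. Lengths are in m, angles in rad, forces in N, time in s.
With the tool pointing down it reaches from about 0.225 to 0.875 m from the base axis. Payload 3.4 kg.
Tool frame: the origin (TCP) lies midway between the tips of the shut fingers; the grasp point (between the pads) lies arm.grip_point_offset behind it (arm.grip_point_offset is the distance from the TCP to the grasp point, in m); z points along the fingers, y is the line along which they close (so a half turn about z gives the same grasp; the last joint's range is limited). The gripper opens to 85 mm and grips with 20 to 120 N. Pads are 22 mm wide; open, the fingers measure 114 mm over their backs; the gripper's body (76 mm by 85 mm) begins 54 mm behind the grasp point. The pads swing forward as they close: fully open they stand 13 mm farther back than shut.
Start: joints at [1.044, 0.276, 1.505, -0, 1.361, -0.121], TCP at [0.227, 0.528, 0.192] pointing down, gripper open.
Joint ranges: [-2.89, 2.89], [-0.75, 2.08], [0.22, 2.7], [-1.18, 4.32], [0.11, 2.71], [-2.7, 2.7]. Speed limits (rad/s): [2.57, 2.57, 3.14, 3.14, 3.14, 3.14].

INTERFACE

Orientations are given as a rotation vector (axis times angle).
In Python, from station import readout, vision, ticket, arm gives the robot as it stands.
- The arm moves only by the tool arm_command, never from a script. Its argument "deltas" is a list of rows, each a list of 7 numbers: the shift along the tool's x, y, z in cm, then the turn, a rotation vector about the tool's x, y, z in rad, then the closure, from 0 (fully open) to 1 (shut). A call has 1 to 20 rows; each row is the pose to reach, as a shift and turn from the pose commanded when the call began, along the tool's axes at that moment; what a row does not reach only later rows make up. A row lasts 1/12 s, in which the tool goes at most 41.7 mm and 7.16 degrees, less where a joint would pass 70% of its speed; a pose out of reach is approached as far as the arm can. A call with a gripper value outside its range is refused whole. The fingers move at their own pace and stop on an object; "newtons" is the grip in N (left out, the last holds). Time passes only in rows, so rows that repeat a pose let the fingers close. It gives the time, the measured TCP pose, the force, the opening and the grip force at its end, in the units of the state.
- readout.get_obs(): the state, without advancing time (a new reading comes with each control period).
- vision.snapshot(name): name is "side" or "top" or "wrist"; returns a dict with "color" (384x512x3 uint8, blue, green, red), "range_z" (384x512 float32, m along the optical axis (not along the pixel's ray), 0 where there is no reading), "fx", "fy", "cx", "cy" (pixels), "rvec" (rotation vector, rad) and "tvec" (3), from world to camera coordinates, as OpenCV has them. Camera axes: x right, y down, z forward; pixel columns grow to the right and rows downward; lengths in m; the calibration is good to about 2 mm. A picture is of the moment at which its call begins.
- ticket.close_job(): hands the job in; it is judged then, once.
The state is a dict: "t": time; "joints": joint angles; "dq": joint speeds; "effort": joint torques, N m; "tool_pos": TCP position; "orientation": TCP orientation; "contact_force": force on the tool from outside, world axes, zero at the start; "ft_torque": the same for the moment, N m; "width": finger opening in m; "finger_force": force on a finger pad.
Only numpy, scipy, OpenCV 4.12 (cv2) and the standard library are available. Lean on these libraries where they do the work, as an engineer would, in place of code of your own. Each camera call takes 0.05 s, during which the arm holds its last target. There are 200 camera calls.

TASK

I need the sockets in the bench service box, but three of its four lids are blocked underneath and they all look alike. With closed fingertips press lightly on the ribbed far end of one lid after another, without forcing the blocked ones, until you find the one that rocks, then push its raised near edge up and over until it stands fully open against its stop. Do not grasp or lift anything, leave the other lids shut and the things on the bench where they are, and finish clear of everything.

Things in the scene. Friction and masses are not known exactly. Their poses are not given: they have to be found in the camera images.
- box: Bench service box, grey steel, bolted down: 155 mm deep (its x, away from the robot), 388 long (y), 95 high; origin under its centre at bench level, z up. Flush in its top frame: four identical aluminium lids in a row along y, each 125 (x) x 80 (y) x 4 mm, 2 mm gap all round, pitch 92 mm. Each turns on a cross pivot (along y) at x = +12.5 mm. Three are blocked from below, unseen; one is free.
- lid_1 (a joint): Angle of lid 1, the leftmost (largest y in the box frame): 0 = shut and flush, grows as its near edge rises, 1.57 = upright, 1.75 = the stop, fully open. If it is the free one, its stiff pivot leaves it at whatever angle it is let go; at the stop it leans 10 degrees past upright. All four lids are alike in this.
- lid_2 (a joint): Angle of lid 2, second from the left: 0 = shut and flush, grows as its near edge rises, 1.57 = upright, 1.75 = the stop, fully open. A free lid yields at 2 to 5 N on its ribbed part (less, farther from the pivot); one that has not moved at 8 N is blocked (those give 2 mm at most). All four lids are alike in this.
- lid_3 (a joint): Angle of lid 3, third from the left: 0 = shut and flush, grows as its near edge rises, 1.57 = upright, 1.75 = the stop, fully open. A free lid rocks like a see-saw: its 50 mm far part dips into the hollow bay (free to 65 mm below the lid tops) and its 75 mm near part rises. All four lids are alike in this.
- lid_4 (a joint): Angle of lid 4, the rightmost: 0 = shut and flush, grows as its near edge rises, 1.57 = upright, 1.75 = the stop, fully open. A free lid, once rocked, is pushed on by the underside of its raised near part, up and away from the robot. All four lids are alike in this.
- press_1 (a point): Point on the top face of lid 1, amid the five fine black rubber ribs that mark its far (pressing) part: 28 mm beyond its pivot line, 22 mm from its far edge; moves with the lid. 95 mm above the bench when shut.
- edge_1 (a point): Middle of the near (robot-side) edge of lid 1, at its top face, 75 mm from the pivot; moves with the lid.
- press_2 (a point): Point on the top face of lid 2, amid the five fine black rubber ribs that mark its far (pressing) part: 28 mm beyond its pivot line, 22 mm from its far edge; moves with the lid. 95 mm above the bench when shut.
- edge_2 (a point): Middle of the near (robot-side) edge of lid 2, at its top face, 75 mm from the pivot; moves with the lid.
- press_3 (a point): Point on the top face of lid 3, amid the five fine black rubber ribs that mark its far (pressing) part: 28 mm beyond its pivot line, 22 mm from its far edge; moves with the lid. 95 mm above the bench when shut.
- edge_3 (a point): Middle of the near (robot-side) edge of lid 3, at its top face, 75 mm from the pivot; moves with the lid.
- press_4 (a point): Point on the top face of lid 4, amid the five fine black rubber ribs that mark its far (pressing) part: 28 mm beyond its pivot line, 22 mm from its far edge; moves with the lid. 95 mm above the bench when shut.
- edge_4 (a point): Middle of the near (robot-side) edge of lid 4, at its top face, 75 mm from the pivot; moves with the lid.
- oil: Oil bottle, white, 42 mm diameter, 125 mm tall, loose, standing upright near the box; origin under its centre. To be left alone.
- cassette: Steel stack of bicycle sprockets, 92 mm across at the bottom, 28 mm high, loose, lying near the box; origin under its centre. To be left alone.
- wrench: Steel wrench 150 mm long, lying loose on the bench near the box. To be left alone.
- cup: Steel cup, 72 mm across, 75 mm tall, loose, standing at the right-hand end of the box; origin under its centre. To be left alone.

How it is judged:
On the way:
1. the free lid has been rocked: its near edge stands up from the frame (value of joint any of lid_1, lid_2, lid_3, lid_4 above 0.3 rad).
At the end, for the whole second after the job is handed in: One lid stands open and at rest, upright or beyond (at least 1.57 rad; its stop is at 1.75), the other three are shut (under 0.05 rad), and the bottle, sprockets, wrench and cup are within 25 mm of where they started, bottle and cup upright (((value of joint lid_1 above 1.57 rad and value of joint each of lid_2, lid_3, lid_4 below 0.05 rad) or (value of joint lid_2 above 1.57 rad and value of joint each of lid_1, lid_3, lid_4 below 0.05 rad) or (value of joint lid_3 above 1.57 rad and value of joint each of lid_1, lid_2, lid_4 below 0.05 rad) or (value of joint lid_4 above 1.57 rad and value of joint each of lid_1, lid_2, lid_3 below 0.05 rad)) and velocity of joint each of lid_1, lid_2, lid_3, lid_4 below 0.05 rad/s and distance of each of oil, cassette, wrench, cup from where it was at the start of the episode below 0.025 m and angle between each of oil, cup's own z axis and vertical below 0.3 rad); the robot touches nothing.
It fails at once if the box or one of its lids was pushed with more than 60 N (forcing a blocked lid) (contact force between any of the arm, the fingers and box above 60 N).
It fails at once if a bystander was lifted, or shifted by more than 25 mm (distance of any of oil, cassette, wrench, cup from where it was at the start of the episode above 0.025 m).
It fails at once if the bottle or the cup was tipped (angle between any of oil, cup's own z axis and vertical above 0.3 rad).
It also fails if it takes over 61 s, if anything falls off the work surface, if the arm or the gripper's body presses on something with over 40 N, if the wrist force passes 120 N, or if a joint passes its speed limit or range.

## Working session

There is one attempt and no reset: what is moved stays moved. The work goes in short steps, Python scripts to look and compute and a tool call to move; the robot and the scene stay as the last step left them, time stands still between calls to the robot, and variables do not carry over. Pictures are saved under pics/ and viewed, at most 10 in all, crops included, and the job is handed in when it is done.

Besides the shell and the picture viewer there is one more tool, called after "Request:" as a command line: name --pt "numbers of a row" for each row, then --argument value for the rest. arm_command: Moves the arm, as the interface text tells. Its arguments: {"type":"object","properties":{"deltas":{"type":"array","items":{"type":"array","items":{"type":"number"}}},"newtons":{"type":"number"}},"required":["deltas"]}

```bash
mkdir -p pics; cat > h.py <<'E'
import numpy as np, cv2
from station import readout, vision, ticket, arm
def snap(n,f=None):
    s=vision.snapshot(n)
    if f: cv2.imwrite('pics/'+f,s['color'])
    return s
def cloud(s):
    R=cv2.Rodrigues(np.array(s['rvec'],float))[0];t=np.array(s['tvec'],float).ravel()
    z=s['range_z'];v,u=np.mgrid[:z.shape[0],:z.shape[1]]
    P=np.stack([(u-s['cx'])/s['fx']*z,(v-s['cy'])/s['fy']*z,z],-1)
    W=(P-t)@R; W[z<=0]=np.nan
    return W
E
python3 - <<'E'
from h import *
s=snap('top','top.png');np.save('top.npy',cloud(s))
s2=snap('side','side.png');np.save('side.npy',cloud(s2))
o=readout.get_obs();print(o['t'],o['tool_pos'],o['orientation'],o['contact_force'],o['width'],arm.grip_point_offset)
W=np.load('top.npy');m=np.abs(W[...,2]-.095)<.006
n,l,st,c=cv2.connectedComponentsWithStats(m.astype(np.uint8))
for i in range(1,n):
    if st[i,4]>300: print(st[i],c[i],np.nanmedian(W[l==i],0), cv2.minAreaRect(W[l==i][:,:2].astype(np.float32)))
a=cv2.imread('pics/top.png');b=cv2.imread('pics/side.png');cv2.imwrite('pics/both.png',cv2.resize(np.vstack([a,b]),(400,600)))
E
```

```text
0.1 [0.22671885 0.52785955 0.19133486] [-6.32917036e-01 -3.07663017e+00  2.40289313e-03] [-0.1772003  -0.50251962  0.22401978] 0.08529475398840415 0.0187
[  127   144   207    87 15845] [228.35184601 186.14786999] [0.54297547 0.00439957 0.09613623] ((0.5444766283035278, 0.0012398362159729004), (0.15541954338550568, 0.38812077045440674), 3.6666934490203857)
```

View pics/top.png

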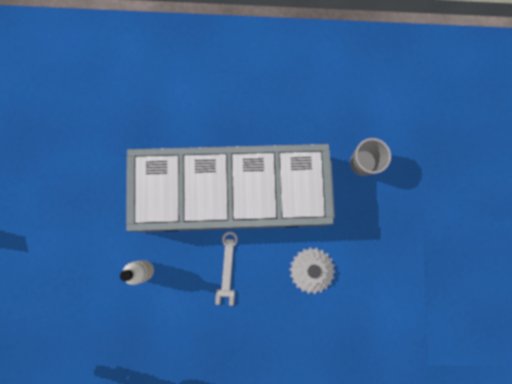

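View pics/side.png

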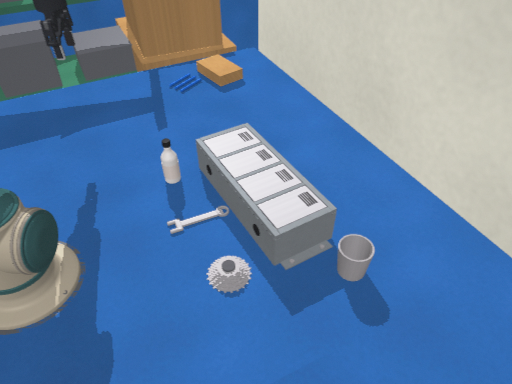

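The top view shows the box at columns 127–332 and rows 145–230. The ribs are at its far (+x) side, around row 165. The bottle is near (137,272), the wrench (228,268), the sprockets (313,270) and the cup (370,157). The side view confirms that all four lids are shut. The fitted rectangle, 155.4 x 388.1 mm with its top at z≈0.096, matches the sizes given.

```bash
cat >> h.py <<'E'
from scipy.spatial.transform import Rotation as Ro
C=np.array([.5445,.0012]);YAW=np.radians(3.667)
def world(bx,by):
    c,s=np.cos(YAW),np.sin(YAW);return C+[c*bx-s*by,s*bx+c*by]
BR=np.array([[-np.cos(YAW),np.sin(YAW),0],[-np.sin(YAW),-np.cos(YAW),0],[0,0,1]])@np.diag([1,-1,-1])
def delta(bx,by,z):
    o=readout.get_obs();R=Ro.from_rotvec(o['orientation'])
    d=R.inv().apply(np.r_[world(bx,by),z]-o['tool_pos'])*100
    return d.round(2),(R.inv()*Ro.from_matrix(BR)).as_rotvec().round(3)
E
python3 - <<'E'
from h import *
print(BR.round(2));print(delta(40.5e-3,.138,.13))
W=np.load('top.npy')
for n,u,v in [('oil',137,272),('cas',313,270),('cup',370,148),('wrench top',230,237)]: print(n,W[v-3:v+4,u-3:u+4].reshape(-1,3).mean(0))
# rib check
s=cv2.imread('pics/top.png',0);m=(s<110)&(np.abs(W[...,2]-.095)<.006);m[:150]=0;m[175:]=0
n,l,st,c=cv2.connectedComponentsWithStats(cv2.morphologyEx(m.astype(np.uint8),cv2.MORPH_CLOSE,np.ones((5,5))))
for i in range(1,n):
    if 60<st[i,4]<1500: print(st[i],np.nanmean(W[l==i],0))
for y in (.138,.046,-.046,-.138): print(world(.0405,y))
E
```

```text
[[-1.   -0.06  0.  ]
 [-0.06  1.    0.  ]
 [ 0.    0.   -1.  ]]
(array([-47.35, -21.7 ,   6.16]), array([-0.002, -0.001, -0.47 ]))
oil [0.37825965 0.16545164 0.09214966]
cas [ 0.38631211 -0.16999662  0.0311998 ]
cup [nan nan nan]
wrench top [0.44779891 0.00159254 0.00305443]
[0.57609094 0.14150774]
[0.58197503 0.0496961 ]
[ 0.58785913 -0.04211554]
[ 0.59374322 -0.13392718]
```

Request:
arm_command --pt "-4 -1.8 0 0 0 -0.05 1" --pt "-8 -3.6 0 0 0 -0.1 1" --pt "-12 -5.5 0 0 0 -0.15 1" --pt "-16 -7.3 0 0 0 -0.2 1" --pt "-20 -9.1 0 0 0 -0.25 1" --pt "-24 -11 0 0 0 -0.3 1" --pt "-28 -12.8 0 0 0 -0.35 1" --pt "-32 -14.6 0 0 0 -0.4 1" --pt "-36 -16.5 0 0 0 -0.44 1" --pt "-40 -18.3 0 0 0 -0.47 1" --pt "-44 -20.1 1 0 0 -0.47 1" --pt "-46.5 -21.3 3 0 0 -0.47 1" --pt "-47.35 -21.7 5 0 0 -0.47 1" --pt "-47.35 -21.7 6.2 0 0 -0.47 1" --pt "-47.35 -21.7 6.2 0 0 -0.47 1" --pt "-47.35 -21.7 6.2 0 0 -0.47 1" --pt "-47.35 -21.7 6.2 0 0 -0.47 1" --pt "-47.35 -21.7 6.2 0 0 -0.47 1"

```text
t: 1.6
tool_pos: [0.5767, 0.143, 0.1316]
orientation: [-0.103, 3.137, 0.001]
contact_force: [0.0, -0.5, 0.0]
width: -0.0001
finger_force: 0.0
```

```bash
python3 - <<'E'
from h import *
s=snap('wrist');t=snap('side')
cv2.imwrite('pics/w1.png',np.hstack([s['color'],t['color'][100:300,150:390].repeat(2,0)[:384].repeat(1,1)])[:, :800])
o=readout.get_obs();print(o['t'],o['tool_pos'],o['contact_force'],o['width'],delta(.0405,.138,.1))
E
```

```text
1.7 [0.57667836 0.14299081 0.13156646] [-0.42739143  0.50420207 -0.20480397] 3.6185984174480234e-05 (array([ 0.08, -0.15,  3.16]), array([0.   , 0.003, 0.002]))
```

View pics/w1.png

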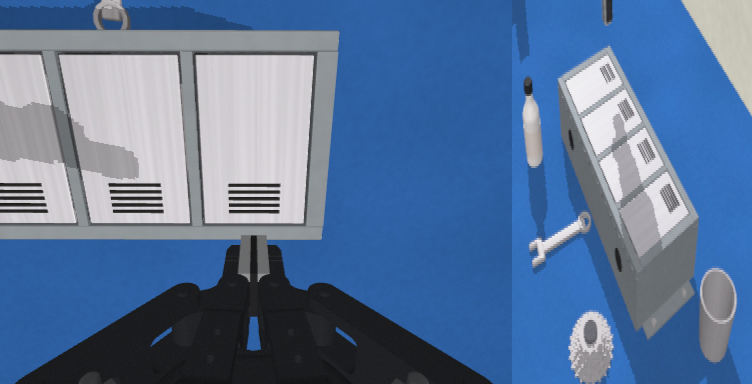

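```bash
python3 - <<'E'
from h import *
o=readout.get_obs()
for n in ('wrist','side'):
    s=snap(n);K=np.array([[s['fx'],0,s['cx']],[0,s['fy'],s['cy']],[0,0,1]])
    P=np.array([o['tool_pos'],np.r_[world(.0405,.138),.095],np.r_[world(.0405,.046),.095]])
    print(n,cv2.projectPoints(P,np.array(s['rvec'],float),np.array(s['tvec'],float),K,None)[0].round(0).tolist())
E
```

```text
wrist [[[252.0, 220.0]], [[250.0, 199.0]], [[133.0, 199.0]]]
side [[[246.0, 124.0]], [[246.0, 136.0]], [[264.0, 154.0]]]
```

The wrist view shows the ribs of lid 1 centred at (254,199), and the press point projects to (250,199). The fingertip is near (253,237), and the distances agree. Next I descend gently.

Request:
arm_command --pt "0 0 1 0 0 0 1" --pt "0 0 2 0 0 0 1" --pt "0 0 2.8 0 0 0 1" --pt "0 0 3.1 0 0 0 1" --pt "0 0 3.2 0 0 0 1" --pt "0 0 3.3 0 0 0 1" --pt "0 0 3.3 0 0 0 1"

```text
t: 2.38
tool_pos: [0.5765, 0.142, 0.0969]
orientation: [0.101, -3.14, -0.0]
contact_force: [0.1, 0.4, 0.6]
width: -0.0001
finger_force: 0.0
```

Request:
arm_command --pt "0 0 0.05 0 0 0 1" --pt "0 0 0.1 0 0 0 1" --pt "0 0 0.15 0 0 0 1" --pt "0 0 0.15 0 0 0 1"

```text
t: 2.72
tool_pos: [0.5765, 0.142, 0.0958]
orientation: [-0.101, 3.14, 0.0]
contact_force: [0.6, -0.0, -0.0]
width: 0.0002
finger_force: 0.0
```

Request:
arm_command --pt "0 0 0.05 0 0 0 1" --pt "0 0 0.1 0 0 0 1" --pt "0 0 0.1 0 0 0 1"

```text
t: 2.97
tool_pos: [0.5763, 0.1421, 0.0945]
orientation: [0.101, -3.14, -0.0]
contact_force: [-0.0, 0.6, 0.5]
width: -0.0
finger_force: 0.0
```

Request:
arm_command --pt "0 0 0.05 0 0 0 1" --pt "0 0 0.1 0 0 0 1" --pt "0 0 0.1 0 0 0 1"

```text
t: 3.22
tool_pos: [0.5763, 0.142, 0.0935]
orientation: [0.101, -3.14, -0.0]
contact_force: [-0.9, -0.6, -0.6]
width: 0.0001
finger_force: 0.0
```

Request:
arm_command --pt "0 0 0.05 0 0 0 1" --pt "0 0 0.1 0 0 0 1" --pt "0 0 0.1 0 0 0 1"

```text
t: 3.47
tool_pos: [0.5763, 0.142, 0.0925]
orientation: [0.101, -3.14, -0.0]
contact_force: [0.0, 0.6, -0.5]
width: 0.0004
finger_force: 0.0
```

Request:
arm_command --pt "0 0 0.05 0 0 0 1" --pt "0 0 0.1 0 0 0 1" --pt "0 0 0.1 0 0 0 1"

```text
t: 3.72
tool_pos: [0.5763, 0.142, 0.0915]
orientation: [0.101, -3.14, -0.0]
contact_force: [-0.8, 0.1, -0.3]
width: -0.0003
finger_force: 0.0
```

Request:
arm_command --pt "0 0 0.05 0 0 0 1" --pt "0 0 0.1 0 0 0 1" --pt "0 0 0.1 0 0 0 1"

```text
t: 3.97
tool_pos: [0.5763, 0.142, 0.0905]
orientation: [0.101, -3.14, -0.0]
contact_force: [-1.4, -0.3, 0.2]
width: 0.0
finger_force: 0.0
```

```bash
python3 - <<'E'
from h import *
s=snap('side');print(readout.get_obs()['contact_force'])
cv2.imwrite('pics/s2.png',cv2.resize(s['color'][70:230,170:370],(800,600),interpolation=cv2.INTER_CUBIC))
E
```

```text
[ 0.17199809 -0.55181991 -0.47475473]
```

View pics/s2.png

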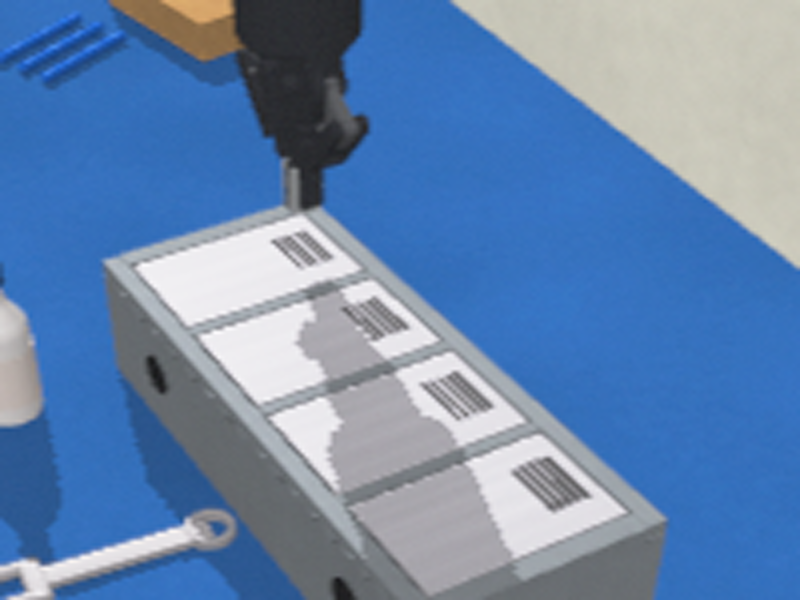

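```bash
python3 - <<'E'
from h import *
s=snap('wrist');W=cloud(s);t=snap('side');V=cloud(t)
print(readout.get_obs()['tool_pos'])
for r in range(210,262,6): print('w',r,W[r,253].round(4),s['color'][r,253])
for r in range(112,136,2): print('s',r,V[r,244].round(4),V[r,248].round(4),t['color'][r,246])
E
```

```text
[0.57639732 0.14203467 0.09059359]
w 210 [0.5671 0.1421 0.0955] [205 201 204]
w 216 [0.5712 0.1423 0.0958] [207 203 206]
w 222 [0.5754 0.1426 0.096 ] [36 39 39]
w 228 [0.5793 0.1429 0.0968] [32 34 32]
w 234 [0.584  0.1432 0.0961] [155 153 154]
w 240 [0.5653 0.1419 0.1386] [24 23 25]
w 246 [0.5651 0.1419 0.145 ] [24 24 23]
w 252 [0.5649 0.1419 0.1508] [21 21 21]
w 258 [0.5645 0.1419 0.1567] [22 20 21]
s 112 [0.5666 0.1277 0.1763] [0.5659 0.1032 0.1897] [46 44 42]
s 114 [0.5666 0.128  0.1705] [0.5669 0.1055 0.1827] [49 45 44]
s 116 [0.5683 0.1323 0.162 ] [0.5779 0.1295 0.1608] [48 44 44]
s 118 [0.5689 0.134  0.1551] [0.5772 0.1281 0.1561] [48 43 41]
s 120 [0.5684 0.1333 0.1499] [0.5773 0.1288 0.1498] [51 45 44]
s 122 [0.5692 0.1355 0.1426] [0.5767 0.1278 0.1448] [48 44 42]
s 124 [0.5685 0.1342 0.1377] [0.5774 0.1296 0.1377] [46 43 42]
s 126 [0.5685 0.1347 0.1315] [0.6025 0.1838 0.0928] [141 137 134]
s 128 [0.5872 0.1766 0.0953] [0.5965 0.1713 0.0955] [223 217 219]
s 130 [0.5851 0.1724 0.092 ] [0.5929 0.1637 0.0948] [237 234 235]
s 132 [0.5792 0.1598 0.095 ] [0.5893 0.1563 0.094 ] [134 128 131]
s 134 [0.5755 0.1519 0.0947] [0.5857 0.149  0.0932] [144 140 139]
```

The depth maps show the real fingertips at z≈0.135 while the readout says 0.0906. x and y agree, so I take the true tip as about 42 mm behind the reported TCP. I'll measure that offset and the tool's profile.

```bash
python3 - <<'E'
from h import *
P=np.vstack([cloud(snap(n)).reshape(-1,3) for n in('wrist','side')])
o=readout.get_obs()['tool_pos'];d=P-o
R=BR;q=d@R  # tool coords
m=(np.hypot(q[:,0],q[:,1])<.09)&(P[:,2]>.103)&(P[:,2]<.33)
q=q[m];z=P[m][:,2]
for a in np.arange(.105,.33,.008):
    k=(z>=a)&(z<a+.008)
    if k.sum()>3: print(round(a,3),k.sum(),'x',q[k][:,0].min().round(3),q[k][:,0].max().round(3),'y',q[k][:,1].min().round(3),q[k][:,1].max().round(3))
print('min',z.min(), np.sort(z)[:5])
print(readout.get_obs()['joints'],readout.get_obs()['width'])
E
```

```text
0.129 83 x -0.006 0.014 y -0.011 0.01
0.137 433 x -0.006 0.013 y -0.016 0.014
0.145 537 x -0.009 0.013 y -0.016 0.014
0.153 604 x -0.003 0.013 y -0.016 0.014
0.161 772 x -0.011 0.014 y -0.015 0.014
0.169 1087 x -0.012 0.016 y -0.032 0.031
0.177 3169 x -0.012 0.016 y -0.037 0.039
0.185 5339 x -0.011 0.017 y -0.043 0.045
0.193 4945 x -0.011 0.019 y -0.051 0.05
0.201 7452 x -0.009 0.019 y -0.057 0.057
0.209 8064 x -0.01 0.02 y -0.063 0.063
0.217 1704 x -0.01 0.021 y -0.064 0.061
0.225 80 x -0.006 0.022 y -0.052 0.03
0.233 79 x -0.008 0.022 y -0.044 0.015
0.241 47 x -0.008 0.015 y -0.043 -0.006
0.249 32 x -0.007 0.036 y -0.04 -0.007
0.257 89 x -0.024 0.039 y -0.04 0.011
0.265 102 x -0.023 0.04 y -0.04 0.008
0.273 107 x -0.026 0.04 y -0.04 0.007
0.281 106 x -0.024 0.039 y -0.04 0.014
0.289 118 x -0.024 0.04 y -0.041 0.012
0.297 175 x -0.035 0.039 y -0.04 0.026
0.305 79 x -0.024 0.034 y -0.035 0.003
0.313 88 x -0.025 0.038 y -0.038 0.006
0.321 133 x -0.03 0.04 y -0.04 0.017
0.329 4 x 0.006 0.03 y -0.037 -0.022
min 0.1292165829174326 [0.12921658 0.12955923 0.12983551 0.13197491 0.13218773]
[ 1.24397017e-01  3.75024847e-01  1.62010051e+00  7.39166140e-05
  1.14639948e+00 -1.51061091e+00] 1.735476952648944e-05
```

Request:
arm_command --pt "0 0 1 0 0 0 1" --pt "0 0 2 0 0 0 1" --pt "0 0 2.5 0 0 0 1" --pt "0 0 2.8 0 0 0 1" --pt "0 0 2.9 0 0 0 1" --pt "0 0 2.9 0 0 0 1"

```text
t: 4.72
tool_pos: [0.5761, 0.142, 0.061]
orientation: [0.101, -3.139, 0.0]
contact_force: [-0.1, 0.5, -0.5]
width: -0.0001
finger_force: 0.0
```

Request:
arm_command --pt "0 0 0.05 0 0 0 1" --pt "0 0 0.1 0 0 0 1" --pt "0 0 0.15 0 0 0 1" --pt "0 0 0.2 0 0 0 1" --pt "0 0 0.2 0 0 0 1"

```text
t: 5.13
tool_pos: [0.5765, 0.142, 0.0597]
orientation: [-0.101, 3.14, 0.0]
contact_force: [0.1, 0.4, 0.5]
width: -0.0001
finger_force: 0.0
```

Request:
arm_command --pt "0 0 0.05 0 0 0 1" --pt "0 0 0.1 0 0 0 1" --pt "0 0 0.1 0 0 0 1"

```text
t: 5.38
tool_pos: [0.5763, 0.142, 0.0585]
orientation: [0.101, -3.14, -0.0]
contact_force: [0.5, -0.9, 1.0]
width: -0.0
finger_force: 0.0
```

Request:
arm_command --pt "0 0 0.05 0 0 0 1" --pt "0 0 0.1 0 0 0 1" --pt "0 0 0.1 0 0 0 1"

```text
t: 5.63
tool_pos: [0.5763, 0.142, 0.0575]
orientation: [0.101, -3.14, -0.0]
contact_force: [-0.4, 0.1, -0.8]
width: -0.0001
finger_force: 0.0
```

Request:
arm_command --pt "0 0 0.05 0 0 0 1" --pt "0 0 0.1 0 0 0 1" --pt "0 0 0.1 0 0 0 1"

```text
t: 5.88
tool_pos: [0.5763, 0.142, 0.0565]
orientation: [0.101, -3.14, -0.0]
contact_force: [0.3, 0.3, -0.5]
width: 0.0003
finger_force: 0.0
```

Request:
arm_command --pt "0 0 0.05 0 0 0 1" --pt "0 0 0.1 0 0 0 1" --pt "0 0 0.1 0 0 0 1"

```text
t: 6.13
tool_pos: [0.5765, 0.1421, 0.0558]
orientation: [-0.101, 3.14, 0.0]
contact_force: [-1.2, -0.1, 1.5]
width: 0.0001
finger_force: 0.8
```

Request:
arm_command --pt "0 0 0.05 0 0 0 1" --pt "0 0 0.1 0 0 0 1" --pt "0 0 0.1 0 0 0 1"

```text
t: 6.38
tool_pos: [0.5765, 0.1421, 0.0558]
orientation: [-0.101, 3.139, 0.0]
contact_force: [-1.5, -0.1, 7.5]
width: -0.0001
finger_force: 3.6
```

Request:
arm_command --pt "0 0 0.05 0 0 0 1" --pt "0 0 0.05 0 0 0 1"

```text
t: 6.55
tool_pos: [0.5765, 0.1421, 0.0558]
orientation: [-0.101, 3.139, 0.0]
contact_force: [-2.8, -0.3, 9.8]
width: -0.0002
finger_force: 4.8
```

Lid 1 holds 9.8 N without moving, so it is blocked. Next is lid 2.

Request:
arm_command --pt "0 0 -0.8 0 0 0 1" --pt "0 0 -1.6 0 0 0 1" --pt "0 -3 -1.6 0 0 0 1" --pt "0 -6 -1.6 0 0 0 1" --pt "0 -9.2 -1.6 0 0 0 1" --pt "0 -9.2 -1.2 0 0 0 1" --pt "0 -9.2 -0.7 0 0 0 1" --pt "0 -9.2 -0.4 0 0 0 1" --pt "0 -9.2 -0.4 0 0 0 1"

```text
t: 7.3
tool_pos: [0.5814, 0.0512, 0.0572]
orientation: [0.102, -3.138, -0.001]
contact_force: [-0.4, 0.5, 0.3]
width: 0.0003
finger_force: 0.0
```

Request:
arm_command --pt "0 0 0.05 0 0 0 1" --pt "0 0 0.1 0 0 0 1" --pt "0 0 0.15 0 0 0 1" --pt "0 0 0.2 0 0 0 1" --pt "0 0 0.25 0 0 0 1" --pt "0 0 0.25 0 0 0 1"

```text
t: 7.8
tool_pos: [0.5824, 0.0506, 0.0558]
orientation: [-0.101, 3.14, 0.0]
contact_force: [0.3, 0.1, 1.0]
width: -0.0001
finger_force: 0.6
```

Request:
arm_command --pt "0 0 0.05 0 0 0 1" --pt "0 0 0.1 0 0 0 1" --pt "0 0 0.1 0 0 0 1"

```text
t: 8.05
tool_pos: [0.5825, 0.0506, 0.0558]
orientation: [-0.101, 3.139, 0.001]
contact_force: [-2.4, 0.8, 7.0]
width: 0.0
finger_force: 3.4
```

Request:
arm_command --pt "0 0 0.05 0 0 0 1" --pt "0 0 0.05 0 0 0 1"

```text
t: 8.22
tool_pos: [0.5825, 0.0506, 0.0558]
orientation: [-0.101, 3.139, 0.001]
contact_force: [-2.7, 0.4, 8.4]
width: -0.0002
finger_force: 4.7
```

Request:
arm_command --pt "0 0 -0.8 0 0 0 1" --pt "0 0 -1.6 0 0 0 1" --pt "0 -3 -1.6 0 0 0 1" --pt "0 -6 -1.6 0 0 0 1" --pt "0 -9.2 -1.6 0 0 0 1" --pt "0 -9.2 -1.2 0 0 0 1" --pt "0 -9.2 -0.7 0 0 0 1" --pt "0 -9.2 -0.4 0 0 0 1" --pt "0 -9.2 -0.4 0 0 0 1"

```text
t: 8.97
tool_pos: [0.5872, -0.0406, 0.0572]
orientation: [0.101, -3.138, -0.002]
contact_force: [-0.6, 0.6, -0.3]
width: 0.0002
finger_force: 0.0
```

Request:
arm_command --pt "0 0 0.05 0 0 0 1" --pt "0 0 0.1 0 0 0 1" --pt "0 0 0.15 0 0 0 1" --pt "0 0 0.2 0 0 0 1" --pt "0 0 0.25 0 0 0 1" --pt "0 0 0.25 0 0 0 1"

```text
t: 9.47
tool_pos: [0.5883, -0.0413, 0.0557]
orientation: [-0.101, 3.14, 0.0]
contact_force: [-0.1, 0.2, 0.8]
width: 0.0
finger_force: 0.3
```

Request:
arm_command --pt "0 0 0.05 0 0 0 1" --pt "0 0 0.1 0 0 0 1" --pt "0 0 0.1 0 0 0 1"

```text
t: 9.72
tool_pos: [0.5883, -0.0413, 0.0548]
orientation: [-0.101, 3.14, 0.001]
contact_force: [0.5, 1.6, 2.8]
width: 0.0
finger_force: 1.5
```

Lid 2 is blocked. Lid 3 is starting to yield, so I press on.

Request:
arm_command --pt "0 0 0.05 0 0 0 1" --pt "0 0 0.1 0 0 0 1" --pt "0 0 0.15 0 0 0 1" --pt "0 0 0.2 0 0 0 1" --pt "0 0 0.2 0 0 0 1"

```text
t: 10.13
tool_pos: [0.5881, -0.0414, 0.0525]
orientation: [0.101, -3.14, -0.001]
contact_force: [-0.3, 2.2, 2.5]
width: 0.0002
finger_force: 1.3
```

Request:
arm_command --pt "0 0 0.1 0 0 0 1" --pt "0 0 0.2 0 0 0 1" --pt "0 0 0.3 0 0 0 1" --pt "0 0 0.4 0 0 0 1" --pt "0 0 0.5 0 0 0 1" --pt "0 0 0.6 0 0 0 1" --pt "0 0 0.7 0 0 0 1" --pt "0 0 0.8 0 0 0 1" --pt "0 0 0.8 0 0 0 1"

```text
t: 10.88
tool_pos: [0.5884, -0.0419, 0.0444]
orientation: [-0.101, 3.14, -0.001]
contact_force: [0.1, -0.9, 2.6]
width: -0.0
finger_force: 0.9
```

Request:
arm_command --pt "0 0 0.1 0 0 0 1" --pt "0 0 0.2 0 0 0 1" --pt "0 0 0.3 0 0 0 1" --pt "0 0 0.4 0 0 0 1" --pt "0 0 0.5 0 0 0 1" --pt "0 0 0.6 0 0 0 1" --pt "0 0 0.7 0 0 0 1" --pt "0 0 0.8 0 0 0 1" --pt "0 0 0.8 0 0 0 1"

```text
t: 11.63
tool_pos: [0.5882, -0.0415, 0.0363]
orientation: [0.101, -3.14, -0.0]
contact_force: [0.5, 0.4, 0.9]
width: -0.0001
finger_force: 0.7
```

```bash
python3 - <<'E'
from h import *
s=snap('side');V=cloud(s)
cv2.imwrite('pics/s3.png',cv2.resize(s['color'][70:260,170:390],(695,600),interpolation=cv2.INTER_CUBIC))
c,n=np.cos(YAW),np.sin(YAW);d=V[...,:2]-C;B=np.stack([d@[c,n],d@[-n,c],V[...,2]],-1)
m=(abs(B[...,1]+.046)<.03)&(B[...,2]>.1)&(B[...,2]<.18)&(B[...,0]<.012)&(B[...,0]>-.08)&(s['color'].min(-1)>90)
q=B[m];print(len(q));print(np.polyfit(q[:,0],q[:,2],1),q.min(0),q.max(0))
E
```

```text
203
[-0.87736021  0.10376506] [-0.04782559 -0.07555917  0.10027364] [ 0.00432742 -0.01610383  0.14639149]
```

View pics/s3.png

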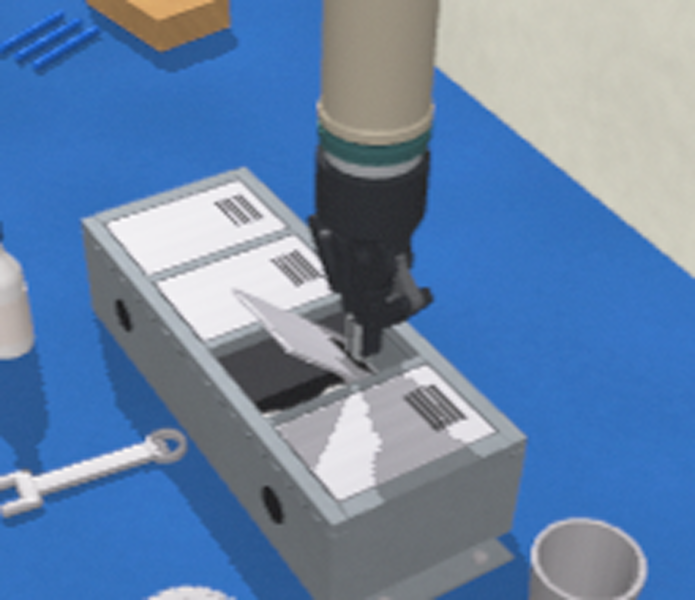

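Lid 3 is the free one. It stands at about 41°, with its raised edge at crop (235,290), which is box x≈-45 mm and z≈147 mm. I'll lift clear, come round to the robot side, and push.

Request:
arm_command --pt "0 0 -1.5 0 0 0 1" --pt "0 0 -4 0 0 0 1" --pt "0 0 -8 0 0 0 1" --pt "0 0 -12 0 0 0 1" --pt "0 0 -12.5 0 0 0 1" --pt "4 0 -12.5 0 0 0 1" --pt "8 0 -12.5 0 0 0 1" --pt "12 0 -12.5 0 0 0 1" --pt "14.5 0 -12.5 0 0 0 1" --pt "14.5 0 -11 0 0 0 1" --pt "14.5 0 -8 0 0 0 1" --pt "14.5 0 -5.5 0 0 0 1" --pt "14.5 0 -4.9 0 0 0 1" --pt "14.5 0 -4.9 0 0 0 1"

```text
t: 12.85
tool_pos: [0.4413, -0.0503, 0.0838]
orientation: [0.1, -3.135, -0.003]
contact_force: [0.6, 0.7, -1.1]
width: -0.0001
finger_force: 0.0
```

Request:
arm_command --pt "-1 0 0 0 0 0 1" --pt "-2 0 0 0 0 0 1" --pt "-3 0 0 0 0 0 1" --pt "-3.5 0 0 0 0 0 1" --pt "-4 0 0 0 0 0 1" --pt "-4.5 0 0 0 0 0 1" --pt "-5 0 0 0 0 0 1" --pt "-5.5 0 0 0 0 0 1" --pt "-6 0 0 0 0 0 1" --pt "-6 0 0 0 0 0 1"

```text
t: 13.68
tool_pos: [0.504, -0.0469, 0.0856]
orientation: [-0.101, 3.14, 0.0]
contact_force: [-1.1, 0.8, 1.5]
width: -0.0001
finger_force: 0.7
```

```bash
cat >> h.py <<'E'
def lid3(f):
    s=snap('side');V=cloud(s)
    cv2.imwrite('pics/'+f,cv2.resize(s['color'][70:260,170:390],(695,600),interpolation=cv2.INTER_CUBIC))
    c,n=np.cos(YAW),np.sin(YAW);d=V[...,:2]-C;B=np.stack([d@[c,n],d@[-n,c],V[...,2]],-1)
    m=(abs(B[...,1]+.046)<.036)&(B[...,2]>.105)&(B[...,2]<.18)&(B[...,0]>-.08)&(s['color'].min(-1)>90)
    q=B[m];print(len(q),'dx/dz,x0',np.polyfit(q[:,2]-.095,q[:,0],1),q.min(0),q.max(0))
    o=readout.get_obs();d=o['tool_pos'][:2]-C;print('tool box',d@[c,n],d@[-n,c],o['tool_pos'][2])
E
python3 -c "from h import *;lid3('s4.png')"
```

```text
106 dx/dz,x0 [-3.06983851  0.1372533 ] [-0.05914607 -0.08098135  0.10542504] [ 0.90908158 -0.010508    0.17863099]
tool box -0.04361724891757582 -0.04541523078950107 0.08560507667884905
```

View pics/s4.png

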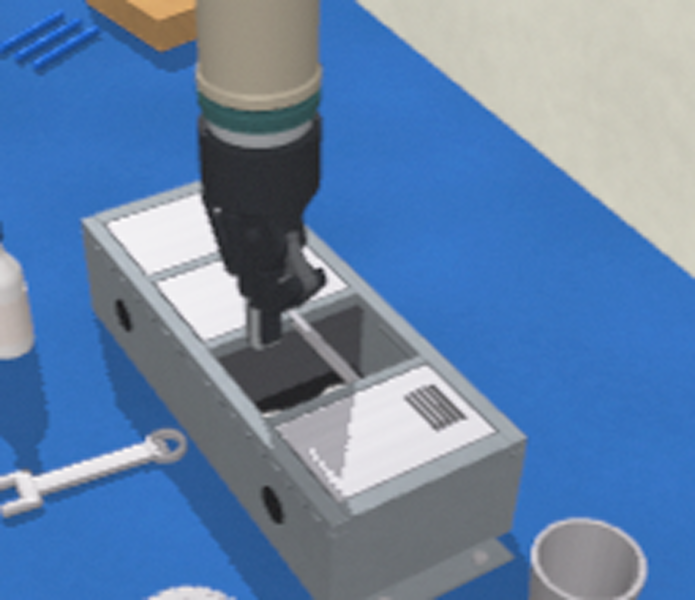

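The finger at crop (263,345) is pushing the lid, whose edge is near (290,315), and the lid is turning. I continue.

Request:
arm_command --pt "-0.4 0 0 0 0 0 1" --pt "-0.8 0 0 0 0 0 1" --pt "-1.2 0 0 0 0 0 1" --pt "-1.6 0 0 0 0 0 1" --pt "-2 0 0 0 0 0 1" --pt "-2.4 0 0 0 0 0 1" --pt "-2.8 0 0 0 0 0 1" --pt "-3.1 0 0 0 0 0 1" --pt "-3.4 0 0 0 0 0 1" --pt "-3.4 0 0 0 0 0 1"

```text
t: 14.57
tool_pos: [0.5435, -0.0451, 0.091]
orientation: [-0.1, 3.127, -0.002]
contact_force: [-1.9, 2.2, 21.9]
width: -0.0002
finger_force: 0.0
```

Request:
arm_command --pt "-0.2 0 0 0 0 0 1" --pt "-0.4 0 0 0 0 0 1" --pt "-0.6 0 0 0 0 0 1" --pt "-0.8 0 0 0 0 0 1" --pt "-0.8 0 0 0 0 0 1"

```text
t: 14.98
tool_pos: [0.5466, -0.0444, 0.086]
orientation: [-0.101, 3.138, -0.0]
contact_force: [0.0, -1.2, -0.1]
width: 0.0001
finger_force: 0.0
```

```bash
python3 -c "from h import *;lid3('s5.png')"
```

```text
275 dx/dz,x0 [-0.97568432  0.0546817 ] [-0.01630657 -0.08185517  0.10513344] [ 0.91059767 -0.01013319  0.17834869]
tool box -0.0011412409012662135 -0.0455370499072766 0.08558106878619212
```

View pics/s5.png

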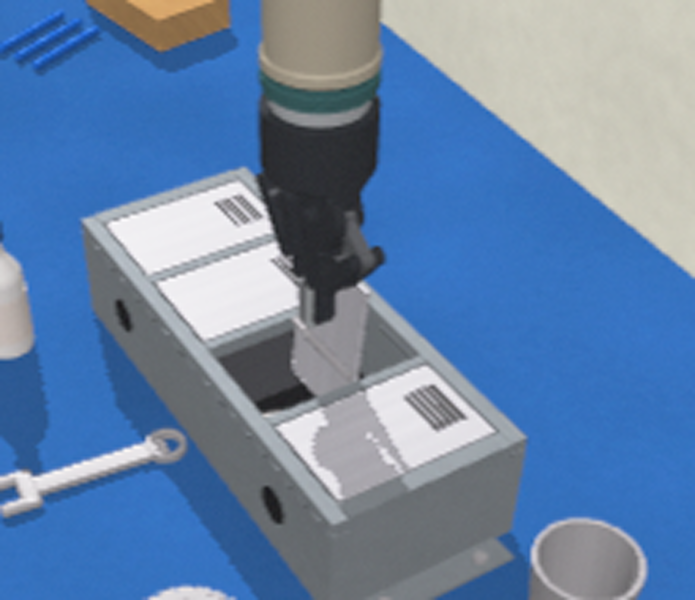

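The lid is now close to upright at crop (330,340), behind the finger. The 22 N upward push came from its edge briefly catching the knuckles. I'll raise the finger a little and push on to the stop.

Request:
arm_command --pt "0 0 -0.6 0 0 0 1" --pt "0 0 -1.2 0 0 0 1" --pt "-0.2 0 -1.2 0 0 0 1" --pt "-0.4 0 -1.2 0 0 0 1" --pt "-0.6 0 -1.2 0 0 0 1" --pt "-0.6 0 -1.2 0 0 0 1"

```text
t: 15.53
tool_pos: [0.5516, -0.044, 0.0975]
orientation: [-0.101, 3.14, 0.0]
contact_force: [-0.1, -1.1, 0.5]
width: 0.0003
finger_force: 0.1
```

Request:
arm_command --pt "-0.2 0 0 0 0 0 1" --pt "-0.4 0 0 0 0 0 1" --pt "-0.4 0 0 0 0 0 1"

```text
t: 15.78
tool_pos: [0.5521, -0.0439, 0.0973]
orientation: [0.101, -3.133, 0.0]
contact_force: [-7.1, -1.4, 6.5]
width: 0.0005
finger_force: 4.0
```

Request:
arm_command --pt "-0.2 0 0 0 0 0 1" --pt "-0.4 0 0 0 0 0 1" --pt "-0.4 0 0 0 0 0 1"

```text
t: 16.03
tool_pos: [0.552, -0.0438, 0.0973]
orientation: [0.102, -3.125, 0.001]
contact_force: [-13.2, -2.6, 10.8]
width: -0.0003
finger_force: 8.0
```

At 13 N the lid no longer moves, and the tip is where the stop should put it. I back off and retreat upward.

Request:
arm_command --pt "1 0 0 0 0 0 1" --pt "3 0 0 0 0 0 1" --pt "6 0 0 0 0 0 1" --pt "9 0 -2 0 0 0 1" --pt "11 0 -6 0 0 0 1" --pt "12 0 -10 0 0 0 1" --pt "13 0 -13 0 0 0 1" --pt "13 0 -15 0 0 0 1" --pt "13 0 -15 0 0 0 1" --pt "13 0 -15 0 0 0 1"

```text
t: 16.87
tool_pos: [0.4306, -0.052, 0.2486]
orientation: [-0.1, 3.136, -0.001]
contact_force: [-0.3, 0.3, -0.5]
width: -0.0
finger_force: 0.0
```

```bash
python3 - <<'E'
from h import *
s=snap('side');V=cloud(s)
cv2.imwrite('pics/s6.png',cv2.resize(s['color'],(800,600),interpolation=cv2.INTER_CUBIC))
c,n=np.cos(YAW),np.sin(YAW);d=V[...,:2]-C;B=np.stack([d@[c,n],d@[-n,c],V[...,2]],-1)
m=(abs(B[...,1]+.046)<.036)&(B[...,2]>.11)&(B[...,2]<.19)&(abs(B[...,0])<.06)&(s['color'].min(-1)>60)
q=B[m];p=np.polyfit(q[:,2]-.095,q[:,0],1);print(len(q),p,np.pi/2+np.arctan(p[0]),q.min(0),q.max(0));print(readout.get_obs()['contact_force'])
E
```

```text
496 [0.19222761 0.00573454] 1.7607073858096258 [ 0.00768708 -0.08195558  0.11024019] [ 0.02290593 -0.01018936  0.17046565]
[-1.02985972  0.12965358 -0.76829966]
```

View pics/s6.png

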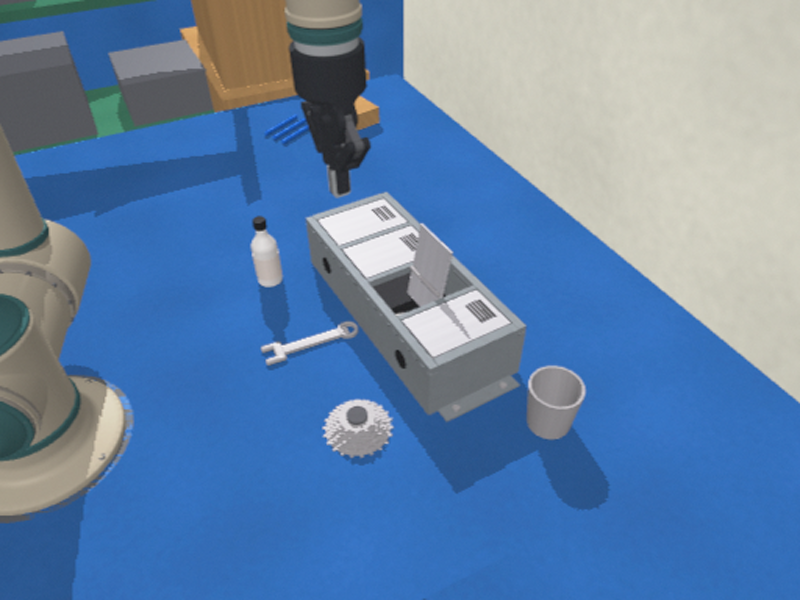

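Lid 3 stands open at (430,262), measured at 1.76 rad, which is its stop. The other lids are flush, the bystanders have not moved, and the arm is clear.

```bash
python3 -c "from h import *;print(ticket.close_job())"
```

```text
the job is handed in; nothing more can be done
None
```

Lid 3 was the free one and now stands fully open at its stop (about 1.76 rad measured). Lids 1 and 2 were blocked, lid 4 did not need testing, and nothing else on the bench was moved; the job is handed in, with no verdict returned.

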